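# Slide the fob blanks under the low cam press and clamp them

## Robot

A 6-joint arm with a two-finger parallel gripper is mounted at the origin on a cart in front of the work surface, level with it; the furniture and walls round the work are solid. World frame = base frame: x ahead of the robot, y to its left, z up, the work surface at z = 0. Lengths are in m, angles in rad, forces in N, time in s.
With the tool pointing down it reaches from about 0.35 to 0.8 m from the base axis. Payload 7.3 kg.
Tool frame: the origin (TCP) lies at the very end of the fingers, on their centre line; the grasp point (between the pads) lies 19 mm behind it; z points along the fingers, y is the line along which they close (so a half turn about z gives the same grasp; the last joint's range is limited). The gripper opens to 85 mm and grips with 20 to 120 N. Pads are 22 mm wide; open, the fingers measure 114 mm over their backs; the gripper's body (76 mm by 85 mm) begins 54 mm behind the grasp point. The pads swing forward as they close: fully open they stand 13 mm farther back than shut.
Start: joints at [-1.477, 0.342, 1.524, -0, 1.275, -0.146], TCP at [0.125, -0.51, 0.231] pointing down, gripper open.
Joint ranges: [-2.53, 2.53], [-0.77, 2.02], [0.04, 2.7], [-1, 4.14], [0.28, 2.66], [-3.11, 3.11]. Speed limits (rad/s): [2.57, 2.57, 3.14, 3.14, 3.14, 3.14].

## Interface

Orientations are given as a unit quaternion [w, x, y, z].
In Python, from station import * gives the robot as it stands. Calls block until the motion is done:
- move_ptp(position, orientation): joint-space move of the TCP to a pose.
- move_l(position, rate=0.15, ori=None): straight line of the TCP; ori=None keeps the orientation; rate is the mean speed in m/s.
- set_joints(angles): joint-space move.
- grip(opening, force=None): opening from 0.0 (shut) to 1.0 (fully open); force is the grip in N (None keeps the last); returns when the fingers have stopped.
- pause(seconds).
- inverse_kinematics(position, orientation): joint angles nearest the present ones, or None.
- capture(name): name is "side" or "top"; returns (picture, depth): 420x560x3 uint8, red, green, blue; 420x560 float32, m along the optical axis (not along the pixel's ray), 0 where there is no reading.
- camera_model(name): a dict with "vfov" (degrees; the focal length in pixels is half the picture's height over the tangent of half this angle, whatever the lens; pixels are square), "cx", "cy" (the principal point, pixels), "rvec" (rotation vector, rad) and "tvec" (3), from world to camera coordinates, as OpenCV has them. Camera axes: x right, y down, z forward; pixel columns grow to the right and rows downward; lengths in m; the calibration is good to about 2 mm. A picture is of the moment at which its call begins. camera_model takes no time and is no camera call.
A pose or a line that the arm cannot do raises IKError and nothing moves.
- job_done(): hands the job in; it is judged then, once.
Trained networks look in the newest picture that a camera, given by its name, has taken for a name from the list of things; names that differ only in an ending like _2 or _b are one class to them, and where a whole thing is asked for, a point or a joint stands for the part that bears it (a point fixed in the world has none). Each returns a list of dicts, best first, with "confidence" (0 to 1); they miss things now and then, are a little off and sometimes report something else, mostly with a low value. They report only what shows in the picture. A call takes as long as a camera call.
- spot_in(name, camera): "xyz" ([x, y, z] in m, in the coordinates of the camera as it stood for that picture, good to about 4 mm: the middle of the surface that is visible of it).
- regions_of(name, camera): "region" (420x560 bool, what is visible of it).
Readings, each from a call of its own:
- get_t(): time.
- get_joint_positions(): joint angles.
- get_joint_velocities(): joint speeds.
- get_joint_torque(): joint torques, N m.
- get_tool_pos(): TCP position.
- get_tool_rot(): TCP orientation.
- get_wrist_force(): force on the tool from outside, world axes, zero at the start.
- get_ft_torque(): the same for the moment, N m.
- get_opening(): opening from 0.0 (shut) to 1.0 (fully open).
- get_gripper_force(): force on a finger pad.
Only numpy, scipy, OpenCV 4.12 (cv2) and the standard library are available. Lean on these libraries where they do the work, as an engineer would, in place of code of your own. Each camera call takes 0.05 s, during which the arm holds its last target. There are 200 camera calls.

## Task

Press the two freshly cemented leather fob blanks: with the fingertips push the plywood board they lie on along the bench, in under the low bridge of the cam press, until it is square and fully home against the back stop; then push the press's lever all the way down to level, so that the platen clamps the blanks, and leave it down. Nothing is gripped, lifted or tipped: push only the board and the lever, keep the fingers off the leather so that the blanks stay stacked where they lie on the board, and leave the other things on the bench where they are.

Things in the scene. Friction and masses are not known exactly. Their poses are not given: they have to be found in the camera images.
- press: Small grey cam press bolted to the bench, a low bridge: 178 mm wide over its two posts, 227 over its feet, 50 deep, top of beam 84 mm up. Origin: on the bench under the middle of the bridge; x points into it, the way work is slid (away from the robot, slanting to its right), y to its left, z up. Opening 118 mm wide between the posts (x -25 to +25 mm). No step: work slides on the bench top. Fixed.
- press_mouth (a point): Middle of the press's mouth, on the bench at press x = -41 mm: here two 20 mm tall steel lead-ins stand 133 mm apart, and they narrow from here to the 118 mm opening at x = -25 mm.
- back_stop (a point): Foot of the middle of the press's back stop (18 mm tall, across the opening), on the face that the board's back edge meets, at press x = +25 mm.
- platen: Flat steel platen with cork face under the beam, 46 x 104 mm. Origin: middle of its underside, 26 to 28 mm above the bench with the lever up; it comes down 16 mm per radian of the lever. It is sprung: on meeting the work it gives, and bears on it with 8 to 18 N.
- lever (a joint): Angle of the press's lever, rad: 0 = raised (0.7 rad above level), 0.7 = down, level, against its stop. Starts at 0 to 0.1. It swings down about the pivot in the press's y-z plane. The cam's friction keeps it where it is left; some 4 N at the middle of the grip moves it. The platen meets the leather at about 0.45.
- lever_grip (a point): Centre of the round black grip of the lever, on its axis, 165 mm from the pivot. The grip is 21 mm thick and runs from 108 to 208 mm from the pivot. The lever slants up and out to the press's right (-y); when down it lies level, 114 mm above the bench, this point then 165 mm to the right of the press's middle.
- press_pivot (a point): The lever's pivot, above the middle of the beam, 114 mm above the bench; its axis is the press's x axis.
- board: Loose plywood board, 85 mm deep (its x) by 110 wide (its y) by 15 thick, 0.13 to 0.22 kg, flat on the bench before the press. Origin: centre of its underside; x points to its back edge, which enters the press first. When home its origin is 17.5 mm in front of the press's, with 4 mm of play at either side. With the leather it is 21 mm high: 5 to 7 mm of headroom.
- board_front (a point): Middle of the board's front edge face (the one nearest the robot), half-way up, 7.5 mm above its underside. When home this edge stands 35 mm out in front of the bridge.
- blank_low: Lower of two long leather key-fob blanks with rounded ends and a small brass eyelet, 28 mm (x) by 95 (y) by 3 thick, flat across the back part of the board. Origin: centre of its underside, 17.5 mm behind the board's middle (towards its +x).
- blank_top: Upper fob blank of the same size and lighter brown, on the lower one. Origin: centre of its underside. In front of the blanks 46 mm of the board is bare.
- spool_rust: Bystander: spool of rust-brown thread, 57 mm across, 55 mm tall, standing. Origin: centre of its underside.
- spool_black: Bystander: spool of black thread, 65 mm across, 45 mm tall, standing. Origin: centre of its underside.
- spool_cream: Bystander: spool of cream thread, 60 mm across, 50 mm tall, standing. Origin: centre of its underside.
- beeswax: Bystander: block of beeswax, 35 x 52 x 19 mm. Origin: centre of its underside.
- dome_anvil: Bystander: round steel rivet anvil, 50 mm across, 14 mm tall. Origin: centre of its underside.
- bottle_dye: Bystander: small brown plastic bottle with a white cap, 46 mm across, 105 mm tall, standing. Origin: centre of its underside.

How it is judged:
By the outcome, as a careful person would: the job done as asked, in the order asked, and still so for the second after the job is handed in, with the robot touching nothing.
It also fails if it takes over 69 s, if anything falls off the work surface, if the arm or the gripper's body presses on something with over 40 N, if the wrist force passes 120 N, or if a joint passes its speed limit or range.

## Working session

There is one attempt and no reset: what is moved stays moved. The work goes in short steps, each a Python script; the robot and the scene stay as the last script left them, time stands still between calls to the robot, and variables do not carry over. Pictures are saved under pics/ and viewed, at most 10 in all, crops included, and the job is handed in when it is done.

```bash
mkdir -p pics; cat > h.py <<'E'
from station import *
import numpy as np, cv2
def cam(n):
    m=camera_model(n); R=cv2.Rodrigues(np.array(m["rvec"],float))[0]; t=np.array(m["tvec"],float).ravel()
    return m,R,t,210/np.tan(np.radians(m["vfov"])/2)
def c2w(n,p):
    m,R,t,f=cam(n); return (np.asarray(p)-t)@R
def cloud(n,d):
    m,R,t,f=cam(n); v,u=np.mgrid[:420,:560]
    P=np.stack([(u-m["cx"])/f*d,(v-m["cy"])/f*d,d],-1); return (P-t)@R
E
python3 - <<'E'
from h import *
out={}
for n in("top","side"):
    p,d=capture(n); cv2.imwrite(f"pics/{n}0.png",p[:,:,::-1]); np.save(f"{n}0.npy",d)
    m,R,t,f=cam(n); print(n,f,np.round(-R.T@t,3))
    for k in["press","platen","lever","board","blank_low","blank_top","spool_rust","spool_black","spool_cream","beeswax","dome_anvil","bottle_dye"]:
        r=spot_in(k,n); print(k,[(np.round(c2w(n,q["xyz"]),3).tolist(),round(q["confidence"],2)) for q in r[:2]])
        if k in("press","lever","board","blank_top","platen"):
            g=regions_of(k,n)
            if g: out[n+k]=g[0]["region"]
np.savez("reg0.npz",**out); print(get_t())
E
```

```text
top 489.2941649175245 [0.287 0.166 1.293]
press [([0.573, -0.008, 0.087], 0.85)]
platen [([0.565, 0.008, 0.043], 0.59)]
lever [([0.572, -0.09, 0.193], 0.59)]
board [([0.456, -0.0, 0.014], 0.98)]
blank_low []
blank_top [([0.485, 0.0, 0.015], 0.91), ([0.639, 0.227, 0.057], 0.36)]
spool_rust [([0.637, 0.225, 0.057], 0.6), ([0.573, -0.008, 0.087], 0.3)]
spool_black [([0.378, 0.303, 0.045], 0.74), ([0.571, -0.091, 0.193], 0.17)]
spool_cream [([0.381, 0.382, 0.051], 0.85), ([0.455, -0.0, 0.015], 0.36)]
beeswax [([0.381, 0.382, 0.052], 0.46), ([0.379, 0.301, 0.045], 0.42)]
dome_anvil [([0.572, -0.011, 0.09], 0.52), ([0.399, 0.24, 0.015], 0.51)]
bottle_dye [([0.398, 0.444, 0.079], 0.8), ([0.637, 0.228, 0.055], 0.5)]
side 388.9656653348352 [ 0.321 -0.636  0.557]
press [([0.57, -0.065, 0.08], 0.89)]
platen [([0.57, -0.026, 0.041], 0.7), ([0.458, -0.022, 0.013], 0.29)]
lever [([0.559, -0.119, 0.202], 0.68), ([0.575, -0.023, 0.04], 0.68)]
board [([0.455, -0.02, 0.013], 0.6)]
blank_low []
blank_top [([0.487, -0.002, 0.018], 0.91), ([0.651, -0.127, 0.018], 0.29)]
spool_rust [([0.632, 0.219, 0.036], 0.75)]
spool_black [([0.378, 0.281, 0.031], 0.78), ([0.458, -0.022, 0.013], 0.58)]
spool_cream [([0.381, 0.372, 0.035], 0.68)]
beeswax [([0.649, -0.127, 0.017], 0.67), ([0.455, -0.02, 0.014], 0.25)]
dome_anvil [([0.399, 0.225, 0.009], 0.76)]
bottle_dye [([0.405, 0.429, 0.06], 0.86), ([0.633, 0.217, 0.037], 0.51)]
1.8
```

View pics/top0.png

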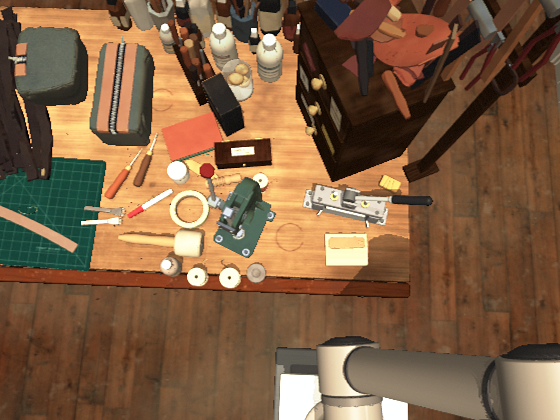

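View pics/side0.png

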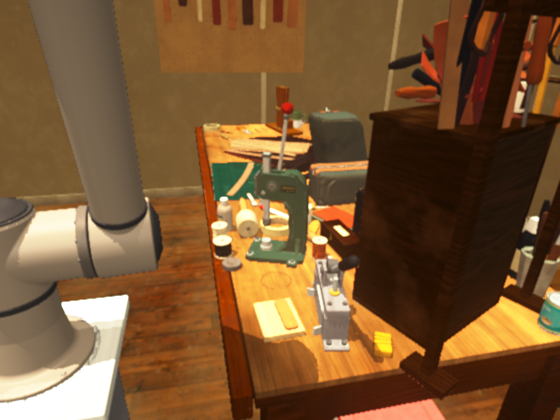

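The top view shows the board at (347,249) with the leather on its back part. The press is around (347,203), its lever grip ends at (432,201), and the beeswax is at (390,183). Next I'll fit the poses.

```bash
python3 - <<'E'
from h import *
g=np.load("reg0.npz"); d=np.load("top0.npy"); W=cloud("top",d)
def rect(P,k):
    r=cv2.minAreaRect((P[:,:2]*1000).astype(np.float32)); print(k,len(P),np.round(r[0],1),np.round(r[1],1),round(r[2],1),"mean",np.round(P.mean(0),4))
P=W[g["topboard"]|g["topblank_top"]]; z=P[:,2]; print(np.percentile(z,[5,50,95])); rect(P[(z>.008)&(z<.027)],"board")
P=W[g["topblank_top"]];rect(P,"blank")
box=(abs(W[...,0]-.57)<.09)&(abs(W[...,1]+.01)<.15)&(d>0)
for a,b,k in((.074,.092,"beam"),(.004,.016,"feet"),(.016,.026,"leadin"),(.095,.3,"lever")):
    m=box&(W[...,2]>a)&(W[...,2]<b); rect(W[m],k)
P=W[box&(W[...,2]>.13)]; P=P[np.argsort(P[:,1])]
print("lever pts",np.round(P[::max(1,len(P)//12)],3).tolist())
P=W[g["toppress"]];print(np.histogram(P[:,2],np.arange(-.01,.13,.01)))
rect(P[(P[:,2]>.076)&(P[:,2]<.09)],"pressbeam"); rect(P[P[:,2]<.09],"pressall")
c=cv2.imread("pics/top0.png")[170:275,290:440]; cv2.imwrite("pics/top0c.png",cv2.resize(c,None,fx=5,fy=5,interpolation=cv2.INTER_CUBIC))
print(c2w("top",[0,0,0]), [np.round(W[v,u],3).tolist() for u,v in((307,190),(386,222),(311,186),(388,195))])
E
```

```text
[0.0093062  0.02018857 0.02578275]
board 591 [560.9 -56.7] [ 77.9 258.6] 51.9 mean [ 0.5568 -0.0477  0.0202]
blank 355 [413.4  80.6] [ 70.  296.8] 42.8 mean [0.4861 0.0014 0.0329]
beam 979 [ 6.068e+02 -5.000e-01] [183.3  92.3] 78.6 mean [0.5828 0.0094 0.0841]
feet 829 [569.9  -9.9] [179.8 299.3] 0.0 mean [ 0.5636 -0.002   0.0084]
leadin 547 [569.8 -17.6] [179.6 252.4] 0.1 mean [ 0.54   -0.027   0.0204]
lever 1042 [577.4 -42.8] [231.6  81. ] 62.1 mean [ 0.5873 -0.0397  0.1782]
lever pts [[0.558, -0.159, 0.238], [0.548, -0.138, 0.225], [0.562, -0.119, 0.222], [0.559, -0.1, 0.205], [0.564, -0.079, 0.188], [0.649, -0.046, 0.477], [0.575, -0.033, 0.145], [0.596, 0.01, 0.135], [0.66, 0.028, 0.217], [0.658, 0.033, 0.27], [0.655, 0.038, 0.337], [0.656, 0.042, 0.174], [0.659, 0.046, 0.426]]
(array([ 87, 288, 135,  38,  70,  82,  29,  44, 112, 834,  67,  17,  50,
       146]), array([-0.01,  0.  ,  0.01,  0.02,  0.03,  0.04,  0.05,  0.06,  0.07,
        0.08,  0.09,  0.1 ,  0.11,  0.12,  0.13]))
pressbeam 901 [584.9   3.9] [183.3  47.7] 78.6 mean [0.582  0.009  0.0841]
pressall 1733 [ 663.8 -209.5] [161.1 670.2] 19.3 mean [0.5794 0.0056 0.0471]
[0.28682628 0.16562985 1.29339824] [[0.627, 0.107, 0.014], [0.55, -0.109, 0.0], [0.642, 0.095, -0.002], [0.287, 0.166, 1.293]]
```

View pics/top0c.png

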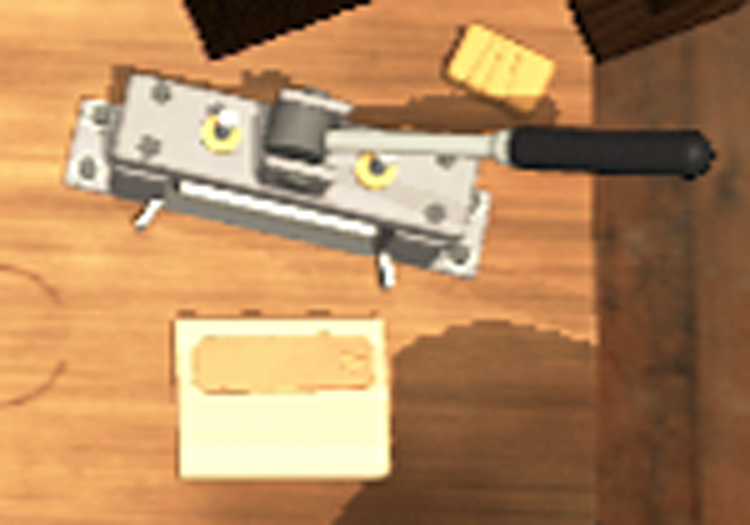

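The crop shows the board's top corners at about (176,318), (385,318), (390,477) and (180,480). The beam top runs from (132,72)/(112,158) to (468,232), and the lead-in tips are at (140,228) and (390,285). I'll project these at their known heights, cross-check against the stated sizes, and dry-run the IK.

```bash
cat >> h.py <<'E'
def pix2w(n,uv,z):
    m,R,t,f=cam(n); C=-R.T@t; r=R.T@np.array([(uv[0]-m["cx"])/f,(uv[1]-m["cy"])/f,1]); return C+r*(z-C[2])/r[2]
from scipy.spatial.transform import Rotation as Ro
def ori(fwd,tilt,flip=1):
    """fwd: heading (rad) of pushing direction; fingertips lean forward by tilt"""
    f=np.array([np.cos(fwd),np.sin(fwd),0]); z=np.array([0,0,-1.])
    zz=np.cos(tilt)*z+np.sin(tilt)*f; x=np.cos(tilt)*f-np.sin(tilt)*z
    x*=flip; M=np.stack([x,np.cross(zz,x),zz],1); q=Ro.from_matrix(M).as_quat(); return [q[3],q[0],q[1],q[2]]
E
python3 - <<'E'
from h import *
c=lambda u,v,z:pix2w("top",(u/5-.4+290,v/5-.4+170),z)
B=np.array([c(*p,.015) for p in((176,318),(385,318),(390,477),(180,480))]);print("board TL TR BR BL",np.round(B,4).tolist(),"ctr",B.mean(0).round(4), [round(float(np.linalg.norm(B[i]-B[i-1])),4) for i in range(4)])
print("yaw", [np.degrees(np.arctan2(v[1],v[0])).round(1) for v in (B[0]-B[3],B[1]-B[2])], np.degrees(np.arctan2(-(B[0]-B[1])[0],(B[0]-B[1])[1])))
P=np.array([c(*p,.084) for p in((132,72),(480,158),(468,232),(112,158))]);print("beam",np.round(P,4).tolist(),"ctr",P.mean(0).round(4),[round(float(np.linalg.norm(P[i]-P[i-1])),4) for i in range(4)])
L=np.array([c(140,228,.02),c(390,285,.02)]);print("lead",L.round(4).tolist(),L.mean(0).round(4),np.linalg.norm(L[0]-L[1]))
F=np.array([c(68,186,.008),c(474,277,.008)]);print("feet front",F.round(4).tolist(),F.mean(0),np.linalg.norm(F[0]-F[1]),np.degrees(np.arctan2(-(F[0]-F[1])[0],(F[0]-F[1])[1])))
d=np.load("top0.npy");W=cloud("top",d);g=np.load("reg0.npz")
m=g["toppress"]&(abs(W[...,2]-.084)<.006); m=cv2.morphologyEx(m.astype(np.uint8),cv2.MORPH_OPEN,np.ones((3,3)))>0
r=cv2.minAreaRect((W[m][:,:2]*1000).astype(np.float32));print("beam depth",r)
m=g["topboard"]; uv=np.argwhere(m)[:,::-1]; Q=np.array([pix2w("top",p,.015)[:2]*1000 for p in uv],np.float32); print("board mask",cv2.minAreaRect(Q))
q=get_tool_rot();print(q)
for f,t in((-.2,.2),(1.37,.2)):
  for fl in(1,-1):
    p=[.4,0,.03] if f<0 else [.47,-.1,.03]; print(f,fl,inverse_kinematics(p,ori(f,t,fl)))
E
```

```text
board TL TR BR BL [[0.5099, 0.0562, 0.015], [0.5144, -0.0545, 0.015], [0.4303, -0.0573, 0.015], [0.4243, 0.0523, 0.015]] ctr [ 0.4697 -0.0008  0.015 ] [0.0857, 0.1108, 0.0842, 0.1098]
yaw [np.float64(2.6), np.float64(2.0)] 2.3322497674892797
beam [[0.6247, 0.0874, 0.084], [0.5866, -0.0906, 0.084], [0.5479, -0.0844, 0.084], [0.579, 0.0964, 0.084]] ctr [0.5845 0.0022 0.084 ] [0.0466, 0.182, 0.0392, 0.1834]
lead [[0.5568, 0.0768, 0.02], [0.5314, -0.0562, 0.02]] [0.5441 0.0103 0.02  ] 0.1354301761060413
feet front [[0.5808, 0.1153, 0.008], [0.5398, -0.1032, 0.008]] [0.56034565 0.00606102 0.008     ] 0.22233624460068543 -10.62688724428229
beam depth ((585.0745239257812, 3.7630233764648438), (183.1893768310547, 47.538761138916016), 78.77252197265625)
board mask ((652.8776245117188, -113.08871459960938), (53.90316390991211, 40.7301139831543), 64.31389617919922)
[ 3.50018098e-05  9.92819101e-01  1.19625381e-01 -3.68741554e-07]
-0.2 1 [-0.19070689  0.38245837  2.25809116 -0.00622616  0.30105703  1.58585033]
-0.2 -1 [-0.19070689  0.38245837  2.25809116 -0.00622616  0.30105703 -1.55574232]
1.37 1 [-0.49654198  0.55097322  1.87477665  0.2699316   0.79329494 -0.49311701]
1.37 -1 [-0.49654198  0.55097322  1.87477665  0.2699316   0.79329494  2.64847565]
```

The sizes agree with the spec (board 85x110, lead-ins 135, feet 222). The press origin is at about (0.5845, 0.003) with yaw -11.2°. The board is at about (0.470, -0.001) with yaw +2.3°, so it sits 26 mm to the right of the press axis. I'll first push its right side squarely with two fingertips, then push it in from the front.

```bash
cat >> h.py <<'E'
YAW=-0.196; PO=np.array([.5845,.003])
EX=np.array([np.cos(YAW),np.sin(YAW)]); EY=np.array([-EX[1],EX[0]])
def pw(x,y,z): return [*(PO+EX*x+EY*y),z]
def tw():
    p=np.array(get_tool_pos()); d=p[:2]-PO; return np.round([d@EX*1e3,d@EY*1e3,p[2]*1e3],1)
E
python3 - <<'E'
from h import *
q=ori(YAW+np.pi/2,.15,1)
grip(0.45)
move_ptp([.36,-.25,.2],q); move_ptp(pw(-.115,-.115,.06),q)
move_l(pw(-.115,-.115,.012),.1)
f0=np.array(get_wrist_force())
z=.012
while z>-.012:
    z-=.001; move_l(pw(-.115,-.115,z),.03); f=np.array(get_wrist_force())-f0
    if f[2]>3: break
print("touch z",z,f,get_opening(),get_t(),tw())
move_l(pw(-.115,-.115,z+.003),.03)
p,d=capture("side"); cv2.imwrite("pics/s1.png",p[150:400,200:420,::-1].repeat(2,0).repeat(2,1))
E
```

```text
touch z -0.0010000000000000035 [-2.43076569  0.92563985  7.94405157] 0.44897046859460693 8.45 [-114.9 -115.    -0.4]
```

View pics/s1.png

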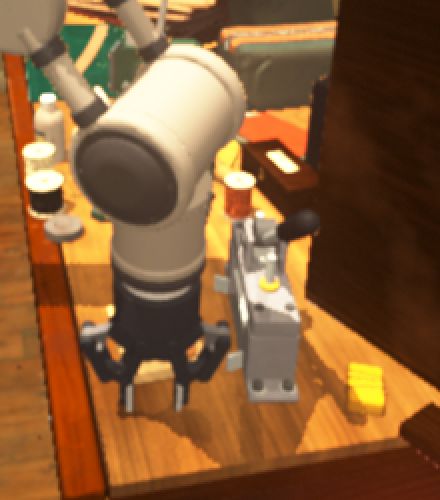

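The open fingertips (at (130,405) and (180,405) in the crop) stand on the bench to the right of the board, clear of the press. I'll push left in the press frame.

```bash
python3 - <<'E'
from h import *
f0=np.array(get_wrist_force())
for y in(-.100,-.095,-.09,-.085,-.08,-.075,-.07,-.066):
    move_l(pw(-.115,y,.002),.05); print(y,np.round(np.array(get_wrist_force())-f0,1))
move_l(pw(-.115,-.085,.002),.08);move_l(pw(-.115,-.105,.08),.12)
move_ptp(pw(-.20,-.16,.12),ori(YAW+np.pi/2,.15,1))
p,d=capture("top"); cv2.imwrite("pics/t2.png",cv2.resize(p[170:275,290:440,::-1],None,fx=5,fy=5,interpolation=cv2.INTER_CUBIC)); print(get_t())
E
```

```text
-0.1 [0.5 0.1 0.3]
-0.095 [ 0.9 -0.1 -0.1]
-0.09 [1.5 0.9 0.1]
-0.085 [ 1.2  0.7 -0.5]
-0.08 [0.8 0.  0.5]
-0.075 [ 0.7  1.  -0.2]
-0.07 [ 0.9  0.3 -0.4]
-0.066 [1.1 0.4 0.7]
12.7333
```

View pics/t2.png

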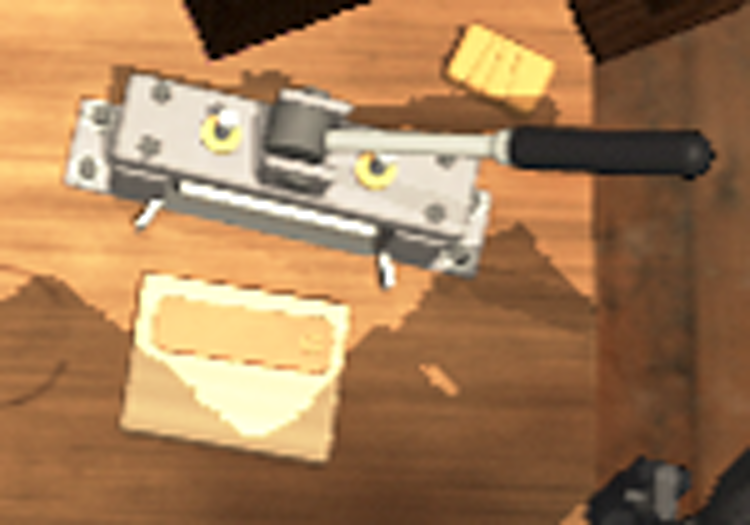

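The board turned clockwise. Its corners in the crop are about (146,272), (350,306), (328,462) and (121,430), and the leather is undisturbed. I'll compute its press-frame pose and check the IK for the front push.

```bash
python3 - <<'E'
from h import *
c=lambda u,v,z:pix2w("top",(u/5-.4+290,v/5-.4+170),z)
B=np.array([c(*p,.015) for p in((146,272),(350,306),(328,462),(121,430))])[:,:2]-PO
B=np.stack([B@EX,B@EY],1)*1e3;print(B.round(1).tolist(),B.mean(0).round(1));a=B[0]-B[3]+B[1]-B[2];e=B[0]+B[3]-B[1]-B[2];print("yaw rel",np.degrees(np.arctan2(a[1],a[0])),np.degrees(np.arctan2(-e[0],e[1])))
for t in(.05,.1,.15,.2):
  for x in(-.19,-.13,-.073):
    for z in(.002,.08): 
      k=inverse_kinematics(pw(x,0,z),ori(YAW,t,1)); print(t,x,z,None if k is None else np.round(k,2))
E
```

```text
[[-63.0, 58.5], [-55.6, -50.7], [-139.4, -56.1], [-148.4, 52.9]] [-101.6    1.2]
yaw rel 3.749136376390218 4.31684460904204
0.05 -0.19 0.002 [-0.09  0.49  2.16 -0.01  0.45  1.69]
0.05 -0.19 0.08 [-0.09  0.31  2.09 -0.01  0.69  1.69]
0.05 -0.13 0.002 [-0.1   0.54  2.   -0.01  0.54  1.67]
0.05 -0.13 0.08 [-0.1   0.4   1.94 -0.01  0.75  1.67]
0.05 -0.073 0.002 [-0.11  0.61  1.85 -0.01  0.63  1.66]
0.05 -0.073 0.08 [-0.11  0.47  1.8  -0.01  0.82  1.66]
0.1 -0.19 0.002 [-0.08  0.47  2.2  -0.03  0.37  1.71]
0.1 -0.19 0.08 [-0.08  0.29  2.13 -0.02  0.62  1.7 ]
0.1 -0.13 0.002 [-0.1   0.53  2.04 -0.02  0.47  1.69]
0.1 -0.13 0.08 [-0.1   0.38  1.98 -0.02  0.68  1.68]
0.1 -0.073 0.002 [-0.11  0.59  1.89 -0.02  0.56  1.67]
0.1 -0.073 0.08 [-0.11  0.45  1.84 -0.01  0.75  1.66]
0.15 -0.19 0.002 [-0.08  0.47  2.23 -0.06  0.29  1.75]
0.15 -0.19 0.08 [-0.08  0.28  2.16 -0.03  0.55  1.72]
0.15 -0.13 0.002 [-0.1   0.52  2.09 -0.04  0.39  1.71]
0.15 -0.13 0.08 [-0.1   0.36  2.02 -0.03  0.61  1.69]
0.15 -0.073 0.002 [-0.11  0.58  1.94 -0.03  0.48  1.68]
0.15 -0.073 0.08 [-0.11  0.44  1.88 -0.02  0.68  1.67]
0.2 -0.19 0.002 None
0.2 -0.19 0.08 [-0.07  0.26  2.2  -0.05  0.48  1.74]
0.2 -0.13 0.002 [-0.09  0.51  2.13 -0.07  0.31  1.74]
0.2 -0.13 0.08 [-0.09  0.34  2.06 -0.04  0.54  1.71]
0.2 -0.073 0.002 [-0.1   0.57  1.98 -0.05  0.4   1.7 ]
0.2 -0.073 0.08 [-0.1   0.42  1.92 -0.03  0.6   1.69]
```

The board is about 1 mm off axis with 4° of rotation remaining, and the two-finger front push will straighten that. I'll push in with force watching.

```bash
python3 - <<'E'
from h import *
q=ori(YAW,.13,1)
move_ptp(pw(-.185,.0,.09),q); move_l(pw(-.185,0,.003),.12)
f0=np.array(get_wrist_force()); x=-.185
while x<-.066:
    x+=.005 if x<-.083 else .001
    move_l(pw(x,0,.003),.05); f=np.array(get_wrist_force())-f0
    a=-f[:2]@EX; print(round(x*1e3),np.round([a,f[:2]@EY,f[2]],1),end="; ")
    if a>15: break
print(tw(),get_t())
p,d=capture("side"); cv2.imwrite("pics/s3.png",cv2.resize(p[220:380,220:400,::-1],None,fx=3,fy=3))
E
```

```text
-180 [-0.1 -0.3  1.3]; -175 [ 0.2 -0.3 -0.7]; -170 [ 0.1  0.7 -0.6]; -165 [0.1 0.9 0.1]; -160 [ 0.1 -0.8  0. ]; -155 [-0.2 -0.1 -0.5]; -150 [ 0.4  0.  -0.2]; -145 [-0.2  0.  -0.1]; -140 [-0.3 -0.3 -1. ]; -135 [ 1.  -0.6 -0.1]; -130 [ 0.7 -0.5 -0.7]; -125 [ 0.2 -0.7  1.3]; -120 [-0.3 -0.6  0.1]; -115 [-0.2 -0.3 -0.1]; -110 [-0.1  0.3  0.2]; -105 [-0.3 -0.6 -0.2]; -100 [ 1.3 -0.3 -0.9]; -95 [-1.2 -0.3 -0.8]; -90 [0.3 0.6 0.6]; -85 [-1.   0.5 -0.1]; -80 [ 0.5 -0.8  0.3]; -79 [ 0.1 -0.2 -1.3]; -78 [ 2.7 -0.   1.9]; -77 [ 1.2  0.2 -0.4]; -76 [ 1.1  0.1 -0.7]; -75 [ 0.3  0.6 -0.5]; -74 [ 1.3 -1.  -0.4]; -73 [ 1.1 -0.7 -1.2]; -72 [ 0.8  0.2 -0.9]; -71 [ 0.2  1.  -0.3]; -70 [ 0.4  0.5 -0.8]; -69 [ 0.8  0.1 -0.4]; -68 [ 4.1 -0.1  2.9]; -67 [8.7 0.7 5.2]; -66 [10.3 -1.4  7.5]; [-68.7  -0.1   2.6] 24.3
```

View pics/s3.png

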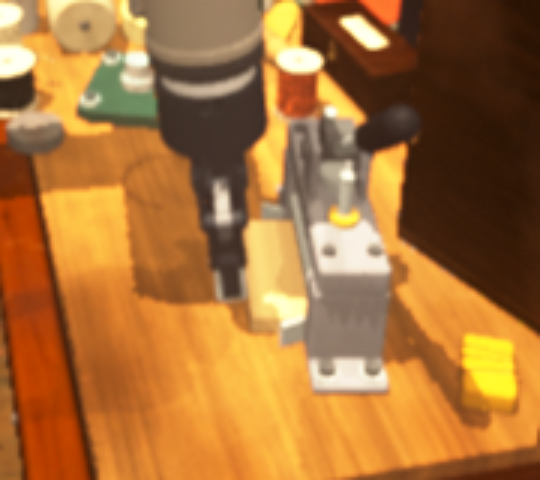

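The fingers are against the front edge, the board is between the lead-ins under the bridge, and the force is rising at about the expected home position. I'll press a little harder to seat it, retract, and check from above.

```bash
python3 - <<'E'
from h import *
for x in(-.064,-.062):
    move_l(pw(x,0,.003),.05); print(tw(),np.round(get_wrist_force(),1),np.round(get_ft_torque(),2))
move_l(pw(-.10,0,.003),.1); move_l(pw(-.12,0,.09),.2)
move_ptp(pw(-.19,-.16,.25),ori(YAW,.13,1)); print(get_t())
p,d=capture("top"); cv2.imwrite("pics/t4.png",cv2.resize(p[170:275,290:440,::-1],None,fx=5,fy=5,interpolation=cv2.INTER_CUBIC)); np.save("d4.npy",d)
E
```

```text
[-68.5  -0.1   2.2] [-14.8   3.7  11.6] [0.42 2.28 0.05]
[-68.5  -0.1   1.7] [-19.9   3.1  13.6] [0.53 3.   0.04]
26.925
```

View pics/t4.png

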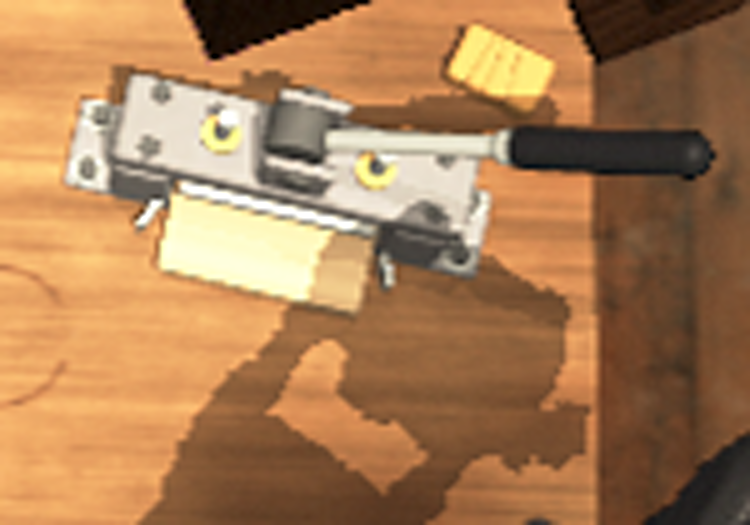

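The board's front edge, (157,268) to (361,312), is parallel to the beam, and it stopped solidly at 20 N. I'll check its depth numerically, then push the lever along its arc with shut fingers.

```bash
python3 - <<'E'
from h import *
c=lambda u,v,z:pix2w("top",(u/5-.4+290,v/5-.4+170),z)
for p in((157,268),(361,312)):
    d=c(*p,.015)[:2]-PO; print("front corner",(d@EX*1e3).round(1),(d@EY*1e3).round(1))
def wp(th,off,r=.165):
    n=.0105+off; return pw(0,-r*np.cos(th)+n*np.sin(th),.114+r*np.sin(th)+n*np.cos(th))
best=None
for fl in(1,-1):
    o=lambda th:ori(YAW-np.pi/2,th,fl)
    k=[inverse_kinematics(wp(t,s),o(t)) for t,s in((.7,.05),(.7,0),(.35,0),(0,0),(0,.05))]
    print(fl,[None if a is None else np.round(a,2).tolist() for a in k])
    if all(a is not None for a in k) and (best is None or abs(k[0][5])<best[0]): best=(abs(k[0][5]),fl)
print(best)
E
```

```text
front corner -59.6 53.3
front corner -57.4 -57.0
1 [[0.06, 0.54, 1.31, -0.67, 1.52, -2.76], [0.01, 0.56, 1.4, -0.69, 1.41, -2.74], [-0.2, 0.5, 1.48, -0.38, 1.19, -3.0], [-0.41, 0.53, 1.53, -0.0, 1.08, 2.92], [-0.41, 0.48, 1.47, -0.0, 1.19, 2.92]]
-1 [[0.06, 0.54, 1.31, -0.67, 1.52, 0.38], [0.01, 0.56, 1.4, -0.69, 1.41, 0.4], [-0.2, 0.5, 1.48, -0.38, 1.19, 0.14], [-0.41, 0.53, 1.53, -0.0, 1.08, -0.22], [-0.41, 0.48, 1.47, -0.0, 1.19, -0.22]]
(np.float64(0.37737168780384733), -1)
```

The board is home: the front edge is at -58.5 against the expected -60, and 2 mm off centre, which is within the play. Now the lever.

```bash
python3 - <<'E'
from h import *
def wp(th,off,r=.165):
    n=.0105+off; return pw(0,-r*np.cos(th)+n*np.sin(th),.114+r*np.sin(th)+n*np.cos(th))
o=lambda th:ori(YAW-np.pi/2,th,-1)
p=pw(-.19,-.13,.36); move_ptp(p,o(.3)); grip(0.0)
move_ptp(wp(.7,.10),o(.7)); move_l(wp(.7,.02),.15)
f0=np.array(get_wrist_force()); th=.7
move_l(wp(.7,.006),.08)
for th in np.arange(.7,-.075,-.04):
    move_l(wp(th,0),.06,o(max(th,0))); f=np.array(get_wrist_force())-f0
    n=np.array([*(EY*np.sin(th)),np.cos(th)]); print(round(th,2),np.round([f@n,f[2]],1),end="; ")
    if f@n>30 : break
print(tw(),get_t())
p,d=capture("side"); cv2.imwrite("pics/s5.png",cv2.resize(p[220:380,220:400,::-1],None,fx=3,fy=3))
E
```

```text
0.7 [-1.2 -0.8]; 0.66 [-0.5  0.1]; 0.62 [-0.8 -0.4]; 0.58 [-0.9  0.2]; 0.54 [-0.6 -0.1]; 0.5 [-1.4 -0.6]; 0.46 [-1.2 -0.3]; 0.42 [-0.8  0.3]; 0.38 [0.  0.6]; 0.34 [-0.4  0.1]; 0.3 [-0.4 -0.1]; 0.26 [-0.7 -0.6]; 0.22 [-1.6 -1.4]; 0.18 [-1.  -0.6]; 0.14 [-0.2  0.2]; 0.1 [-0.9 -0.8]; 0.06 [0.2 0.2]; 0.02 [-0.3 -0.2]; -0.02 [17.6 17.6]; -0.06 [54.6 54.9]; [   1.1 -164.8  123.2] 35.5417
```

View pics/s5.png

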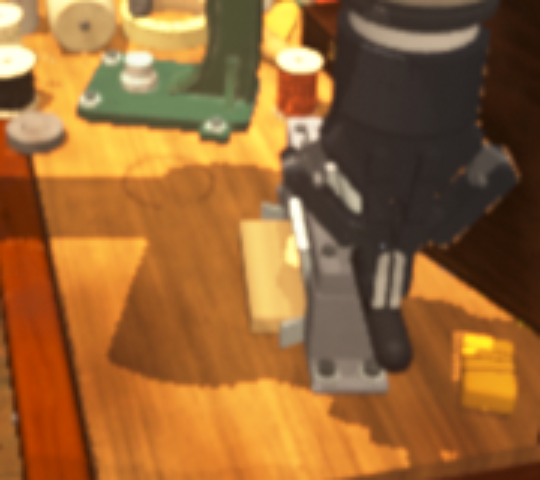

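The fingertips hold the lever level. It met its stop at z≈123 mm (expected 124.5), and the board is still home. I'll retract and verify.

```bash
python3 - <<'E'
from h import *
p=np.array(get_tool_pos()); move_l(list(p+[0,0,.10]),.15)
q=pw(-.19,-.19,.36); move_ptp(q,ori(YAW-np.pi/2,.1,-1)); pause(.3)
a,d=capture("side"); b,e=capture("top"); W=cloud("top",e)
r=regions_of("lever","top"); print(len(r))
if r:
    P=W[r[0]["region"]];P=P[(P[:,2]>.09)&(P[:,2]<.3)]; y=(P[:,:2]-PO)@EY; m=(y<-.11)
    print("grip top z",np.median(P[m][:,2]),np.polyfit(y[m],P[m][:,2],1))
A=cv2.resize(a[220:380,220:400,::-1],None,fx=2.2,fy=2.2);B=cv2.resize(b[170:275,290:440,::-1],(400,280),interpolation=cv2.INTER_CUBIC)
o=np.zeros((352,800,3),np.uint8);o[:352,:396]=A[:352,:396];o[:280,400:]=B;cv2.imwrite("pics/f.png",o);print(get_t(),get_wrist_force())
E
```

```text
0
37.85 [-0.49998238 -0.18864456 -0.2250627 ]
```

View pics/f.png

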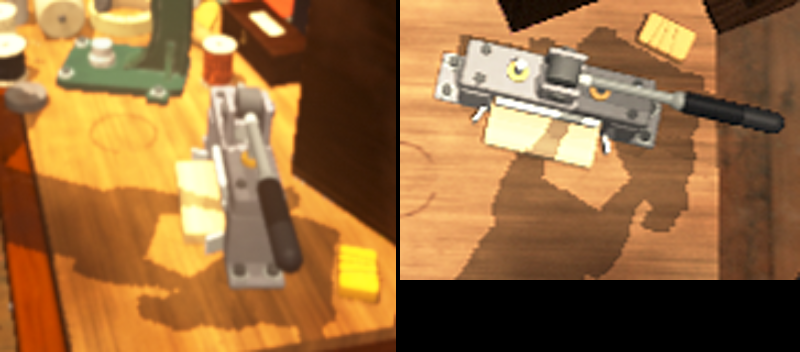

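Both views show the lever lying level along the beam, the board home and square under the bridge, and the bystanders unmoved. I'm handing it in.

```bash
python3 -c "
from station import *
print(job_done())"
```

```text
the job is handed in; nothing more can be done
None
```

The board is square and home against the back stop, the lever is down at its stop and left there, and the job was handed in at about 38 s of the 69 s allowed; the blanks are hidden under the bridge in the last pictures, so I did not see them clamped.

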